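# Cull the misshapen tube strips

### The job

Eight plastic tube strips, white and blue, have come back from the steriliser and lie on the grey drying tray; three are spoilt: one is warped into a bend, one has a corner broken away and one has snapped short. Take out just these three and set them down gently, without dropping them, in the red crate, sockets up and each lying flat on the crate's floor, none on top of another or on the rim. Leave the sound strips where they lie on the tray, and do not shift the dish, the bottle or the orange-lidded tip box.

Things in the scene. Friction and masses are not known exactly. Their poses are not given: they have to be found in the camera images.
- sound1_c (a point): Sound tube strip, white plastic: a straight bar 110 long (x), 26 wide (y), 30 high (z), with four round sockets in its top; 60 to 120 g. Point at its centre, half-way up. It stays where it lies.
- sound2_c (a point): Sound tube strip, blue plastic: a straight bar 110 long (x), 26 wide (y), 30 high (z), with four round sockets in its top; 60 to 120 g. Point at its centre, half-way up. It stays where it lies.
- sound3_c (a point): Sound tube strip, white plastic: a straight bar 110 long (x), 26 wide (y), 30 high (z), with four round sockets in its top; 60 to 120 g. Point at its centre, half-way up. It stays where it lies.
- sound4_c (a point): Sound tube strip, blue plastic: a straight bar 110 long (x), 26 wide (y), 30 high (z), with four round sockets in its top; 60 to 120 g. Point at its centre, half-way up. It stays where it lies.
- sound5_c (a point): Sound tube strip, white plastic: a straight bar 110 long (x), 26 wide (y), 30 high (z), with four round sockets in its top; 60 to 120 g. Point at its centre, half-way up. It stays where it lies.
- warped_c (a point): Warped tube strip, white plastic, to be culled: 26 wide, 30 high, about 116 long overall. Its middle 38 runs straight along x; the 37 mm beyond at each end are bent 18 degrees towards +y in plan, so that its ends reach 24 to the +y side and its middle 13 to the -y side of the point. Point half-way up, in the centre of the straight middle. 60 to 120 g.
- chipped_c (a point): Chipped tube strip, blue plastic, to be culled: 110 long (x), 26 wide (y), 30 high (z), but the corner at its +x end on the +y side is gone over the full height (40 long, 14 wide), leaving that end 12 wide, and two sockets are left. Point at the centre of the whole outline, half-way up. 50 to 100 g.
- short_c (a point): Snapped tube strip, white plastic, to be culled: only 72 long (x), 26 wide (y), 30 high (z), with two sockets; its +x end is ragged over the last 6 mm. Point at the centre of its length and width, half-way up. 40 to 80 g.
- tray: Grey drying tray that the eight strips lie on, fixed: 270 (x) by 286 (y), floor 4 thick, rim 4 wide and 8 high. Origin at the centre of its underside, on the bench. It lies to the robot's left or right, the crate on the other side. The strips lie roughly along its x, in two rows of four, about 66 mm apart across the rows.
- crate_in (a point): Red open reject crate, fixed: inside 150 (x) by 220 (y), walls 5 thick, their rims 40 above the inner floor, which is 5 above the bench. Point at the centre of the inner floor, axes along its sides.
- dish: Bystander: empty glass dish beyond the bottle, outer diameter 74, 50 high. Origin at the centre of its underside.
- bottle: Bystander: upright glass reagent bottle with a blue cap, standing between tray and crate, diameter 60, 170 high. Origin at the centre of its underside.
- tipbox: Bystander: pipette-tip box, clear with an orange lid, beyond the tray or crate on the left, 84 (x) by 124 (y), 60 high. Origin at the centre of its underside.
- warped: The same warped strip; origin in the middle of its underside, 15 below point warped_c, same axes.
- chipped: The same chipped strip; origin in the middle of its underside, 15 below point chipped_c, same axes.
- short: The same short strip; origin in the middle of its underside, 15 below point short_c, same axes.
There are look-alikes about, which are no part of the job. What is shaped like the part that bears sound4_c but yellow is not meant.

How it is judged:
By the outcome, as a careful person would: the job done as asked, in the order asked, and still so for the second after the job is handed in, with the robot touching nothing.
It also fails if it takes over 72 s, if anything falls off the work surface, if the arm or the gripper's body presses on something with over 40 N, if the wrist force passes 120 N, or if a joint passes its speed limit or range.

### The arm

A 6-joint arm with a two-finger parallel gripper is mounted at the origin on the work surface. World frame = base frame: x ahead of the robot, y to its left, z up, the work surface at z = 0. Lengths are in m, angles in degrees, forces in N, time in s.
With the tool pointing down it reaches from about 0.35 to 0.8 m from the base axis. Payload 7.3 kg.
Tool frame: the origin (TCP) lies at the very end of the fingers, on their centre line; the grasp point (between the pads) lies 19 mm behind it; y points along the fingers, z is the direction in which the jaws open and shut, and the axes are right-handed (so a half turn about y gives the same grasp; the last joint's range is limited). The gripper opens to 85 mm and grips with 20 to 120 N. Pads are 22 mm wide; open, the fingers measure 114 mm over their backs; the gripper's body (76 mm by 85 mm) begins 54 mm behind the grasp point. The pads swing forward as they close: fully open they stand 13 mm farther back than shut.
Start: joints at [-82.735, 19.595, 87.324, -0, 73.075, -8.365], TCP at [0.141, -0.506, 0.231] pointing down, gripper open.
Joint ranges: [-145.02, 145.02], [-44.19, 115.74], [2.07, 154.8], [-57.11, 237.11], [16.16, 152.29], [-177.93, 177.93]. Speed limits (degrees/s): [147.25, 147.25, 180, 180, 180, 180].

### API

Orientations are given as [roll, pitch, yaw] about the fixed x, y, z axes, in that order (R = Rz(yaw) Ry(pitch) Rx(roll)).
In Python, from plant import telemetry, snapshot, calibration, order gives the robot as it stands.
- The arm moves only by the shell command python3 -m jog 'ROWS' [FORCE]. ROWS is JSON, a list of rows, each an object with "delta_pos": the shift along the tool's x, y, z in m, a list of three; "twist": the turn about the tool's y in degrees; "fingers": the closure, from 0 (fully open) to 1 (shut). A call has 1 to 10 rows; each row is the pose to reach, as a shift and turn from the pose measured when the call began, along the tool's axes at that moment; what a row does not reach only later rows make up. A row lasts 1/10 s, in which the tool goes at most 50 mm and 8.59 degrees, less where a joint would pass 70% of its speed; a pose out of reach is approached as far as the arm can. A call with a gripper value outside its range is refused whole. The fingers move at their own pace and stop on an object; FORCE is the grip in N (left out, the last holds). Time passes only in rows, so rows that repeat a pose let the fingers close. It gives the time, the measured TCP pose, the force and the opening at its end, in the units of the state.
- telemetry.state(): the state, without advancing time (a new reading comes with each control period).
- snapshot(name): name is "scene" or "top" or "wrist"; returns (picture, depth): 400x640x3 uint8, red, green, blue; 400x640 float32, m along the optical axis (not along the pixel's ray), 0 where there is no reading.
- calibration(name): a dict with "camera_matrix" (3x3 intrinsics, pixels), "distortion" ([k1, k2, p1, p2, k3] as OpenCV has them; the pictures are not rectified), "R" (3x3) and "t" (3): a world point X has camera coordinates R X + t. Camera axes: x right, y down, z forward; pixel columns grow to the right and rows downward; lengths in m; the calibration is good to about 2 mm. A picture is of the moment at which its call begins: read the wrist's pose just before it. calibration takes no time and is no camera call; for the wrist camera it gives the pose at the moment of the call.
- order.close_job(): hands the job in, once; it reports no verdict.
The state is a dict: "clock": time; "joints": joint angles; "dq": joint speeds; "tau": joint torques, N m; "eef_pos": TCP position; "tcp_rot": TCP orientation; "ft_force": force on the tool from outside, world axes, zero at the start; "wrist_torque": the same for the moment, N m; "grip_width": opening from 0.0 (shut) to 1.0 (fully open).
Only numpy, scipy, OpenCV 4.12 (cv2) and the standard library are available. Lean on these libraries where they do the work, as an engineer would, in place of code of your own. Each camera call takes 0.05 s, during which the arm holds its last target. There are 200 camera calls.

## Working session

There is one attempt and no reset: what is moved stays moved. The work goes in short steps, Python scripts to look and compute and a shell command to move; the robot and the scene stay as the last step left them, time stands still between calls to the robot, and variables do not carry over. Pictures are saved under pics/ and viewed, about 8 in all and at most 12, crops included, and the job is handed in when it is done.

```bash
ls; mkdir -p pics; python3 - <<'E'
from plant import telemetry, snapshot, calibration
import cv2, numpy as np
print(telemetry.state())
for n in ("top","scene"):
    p,d=snapshot(n); np.savez(f"{n}0.npz",p=p,d=d); cv2.imwrite(f"pics/{n}0.png",p[:,:,::-1])
    c=calibration(n); print(n,c)
E
```

```text
pics
{'clock': 0.0, 'joints': array([-8.27344139e+01,  1.96375190e+01,  8.73767212e+01, -1.31558329e-03,
        7.30750791e+01, -8.36553689e+00]), 'dq': array([ 0.00978068, -0.07688658, -0.06050723, -0.05204428, -0.01916642,
       -0.00087437]), 'tau': array([-2.61962741e-04, -4.33682120e+01, -2.46013963e+01, -1.82199806e-04,
        7.96997803e-03,  2.44041229e-05]), 'eef_pos': array([ 0.14141811, -0.50517977,  0.23061926]), 'tcp_rot': array([-9.00885519e+01,  1.17502545e-02, -1.64368502e+02]), 'ft_force': array([ 0.35878333, -0.60612942, -0.41650435]), 'wrist_torque': array([0.01852092, 0.02527614, 0.06229204]), 'grip_width': 1.0022079049944608}
top {'camera_matrix': array([[401.14316805,   0.        , 320.14295839],
       [  0.        , 401.14316805, 205.21829133],
       [  0.        ,   0.        ,   1.        ]]), 'distortion': array([-0.05438361,  0.        ,  0.        ,  0.        ,  0.        ]), 'R': array([[-0.0187175 , -0.99976676,  0.01077451],
       [-0.99043505,  0.0170672 , -0.13692013],
       [ 0.1367043 , -0.01323426, -0.99052349]]), 't': array([-0.00382913,  0.61947154,  1.14164863])}
scene {'camera_matrix': array([[391.95935238,   0.        , 317.5810348 ],
       [  0.        , 391.95935238, 203.11645195],
       [  0.        ,   0.        ,   1.        ]]), 'distortion': array([0.0129107, 0.       , 0.       , 0.       , 0.       ]), 'R': array([[-0.10247606,  0.99463929,  0.01383285],
       [ 0.63186586,  0.07582772, -0.77135963],
       [-0.76827351, -0.07030539, -0.63624914]]), 't': array([ 0.08443121, -0.34697348,  1.39636783])}
```

View pics/top0.png

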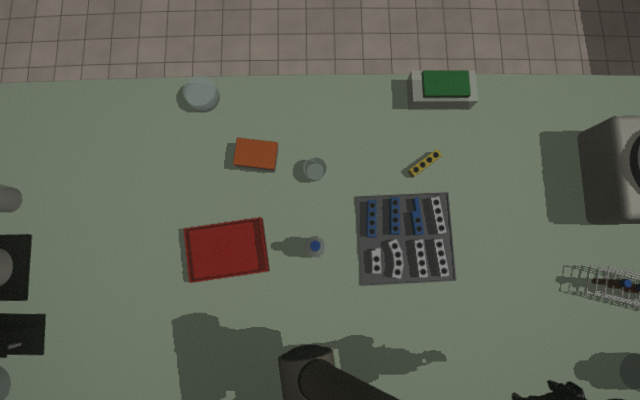

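```bash
cat > h.py <<'E'
from plant import telemetry, snapshot, calibration
import cv2, numpy as np
from scipy.spatial.transform import Rotation as Rot
def cloud(d,c):
    "world xyz for each pixel, from depth"
    K=c["camera_matrix"]; h,w=d.shape
    uv=np.stack(np.meshgrid(np.arange(w),np.arange(h)),-1).reshape(-1,1,2).astype(np.float32)
    r=cv2.undistortPoints(uv,K,c["distortion"]).reshape(h,w,2)
    P=np.dstack([r,np.ones((h,w))])*d[...,None]
    return (P-c["t"])@c["R"]
def ortho(p,c,x0,x1,y0,y1,z,s):
    "plan view at height z; rows: x falls downward, columns: y falls rightward; s px per m"
    X,Y=np.meshgrid(np.arange(x1,x0,-1/s),np.arange(y1,y0,-1/s),indexing="ij")
    W=np.stack([X,Y,np.full_like(X,z)],-1).reshape(-1,3)
    m,_=cv2.projectPoints(W,cv2.Rodrigues(c["R"])[0],c["t"],c["camera_matrix"],c["distortion"])
    m=m.reshape(X.shape+(2,)).astype(np.float32)
    return cv2.remap(p,m[...,0],m[...,1],cv2.INTER_LINEAR)
E
python3 - <<'E'
from h import *
c=calibration("top"); f=np.load("top0.npz"); p,d=f["p"],f["d"]
P=cloud(d,c)
for n,(u,v) in dict(bottle=(315,246),dish=(314,170),tip=(256,155),crate=(226,250),short=(376,268),bench=(300,300)).items(): print(n,P[v,u].round(3))
# strips: components above tray floor
o=ortho(p,c,.34,.68,-.42,-.04,.034,2000)
cv2.imwrite("pics/ortho0.png",o[:,:,::-1])
z=P[...,2]; m=((z>.022)&(z<.045)&(P[...,1]<-.08)&(P[...,1]>-.42)&(P[...,0]>.33)&(P[...,0]<.70)).astype(np.uint8)
n,l=cv2.connectedComponents(m,connectivity=4)
for i in range(1,n):
    q=P[l==i]
    if len(q)<40: continue
    (cx,cy),(w,h),a=cv2.minAreaRect(q[:,:2].astype(np.float32)*1000)
    print(i,len(q),round(cx),round(cy),round(w),round(h),round(a,1),np.median(q[:,2]).round(4))
# crate
r=(p[...,0]>100)&(p[...,1]<60)&(p[...,2]<60); r&=(P[...,1]>.0)&(P[...,0]<.62)
for nm,lo,hi in (("rim",.038,.055),("floor",-.005,.012)):
    q=P[r&(P[...,2]>lo)&(P[...,2]<hi)]; print(nm,len(q),cv2.minAreaRect(q[:,:2].astype(np.float32)*1000),np.median(q[:,2]))
w,dw=snapshot("wrist"); cv2.imwrite("pics/wrist0.png",w[:,:,::-1])
E
```

```text
bottle [0.495 0.002 0.169]
dish [0.735 0.001 0.003]
tip [0.769 0.172 0.066]
crate [0.494 0.27  0.005]
short [ 0.433 -0.175  0.036]
bench [ 0.342  0.05  -0.004]
1 358 585 -367 110 28 8.6 0.0339
2 295 585 -236 23 108 87.2 0.034
3 296 584 -300 111 28 7.0 0.034
4 338 579 -168 26 110 87.6 0.0341
5 365 459 -370 108 29 8.2 0.0341
6 360 459 -235 109 35 2.4 0.0339
7 358 458 -307 108 28 4.7 0.0343
8 215 453 -175 25 71 87.6 0.0343
rim 130 ((494.328369140625, 263.8705749511719), (157.12628173828125, 228.46487426757812), 7.408592224121094) 0.045199850456637415
floor 2990 ((494.7293395996094, 277.4202575683594), (142.2565155029297, 193.62152099609375), 7.670176029205322) 0.00499582302191429
```

View pics/ortho0.png

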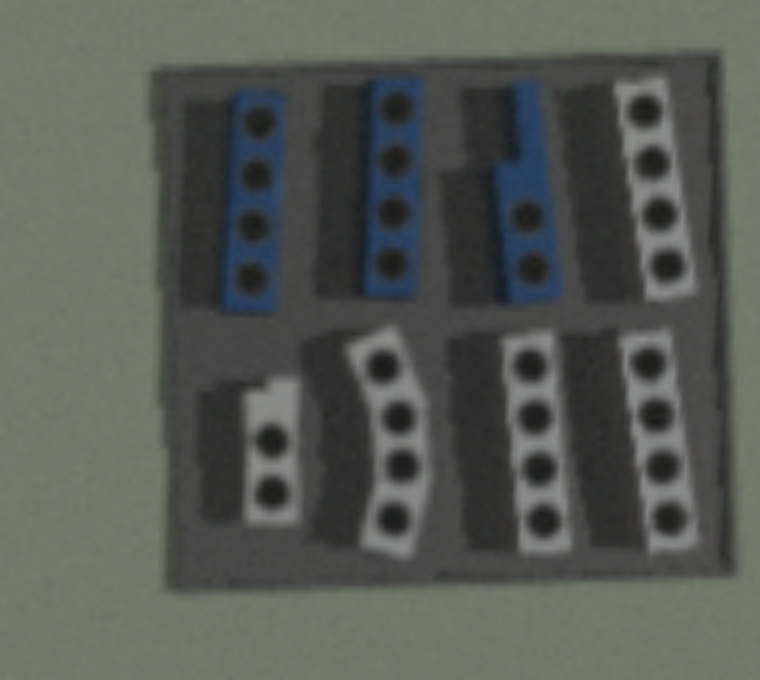

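View pics/wrist0.png

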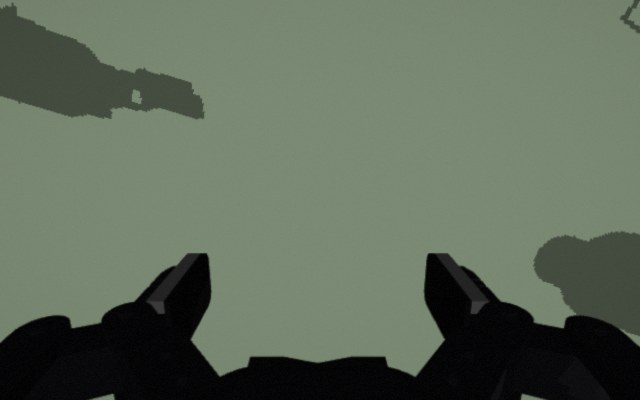

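The plan view shows the culls: the short strip near (272,450), the warped one near (401,441) and the chipped one (blue, corner gone) near (524,187). The other five strips are straight. The wrist view shows only bare bench so far. Next I'll work out a move to a wrist viewpoint over the tray.

```bash
cat >> h.py <<'E'
def to(*goals):
    "print shift/twist from the measured pose for goals (x,y,z,yaw)"
    s=telemetry.state(); R=Rot.from_euler("xyz",s["tcp_rot"],degrees=True)
    print("at",s["clock"],s["eef_pos"].round(4),s["tcp_rot"].round(1),"q",s["joints"].round(0),"f",s["ft_force"].round(1),"w",s["grip_width"].round(3))
    for g in goals:
        dp=R.inv().apply(np.array(g[:3])-s["eef_pos"])
        tw=-((g[3]-s["tcp_rot"][2]+180)%360-180)
        print(g,"dp",dp.round(4),"twist",round(tw,1))
E
python3 - <<'E'
from h import *
c=calibration("wrist"); print((-c["R"].T@c["t"]).round(3)); print(c["R"].round(2))
to((.40,-.24,.26,-177),(.48,-.24,.26,-177))
E
```

```text
[ 0.207 -0.488  0.373]
[[ 0.27 -0.96 -0.  ]
 [-0.93 -0.26  0.26]
 [-0.25 -0.07 -0.96]]Traceback (most recent call last):
  File "<stdin>", line 3, in <module>
  File "h.py", line 21, in to
    print("at",s["clock"],s["eef_pos"].round(4),s["tcp_rot"].round(1),"q",s["joints"].round(0),"f",s["ft_force"].round(1),"w",s["grip_width"].round(3))
                                                                                                                              ^^^^^^^^^^^^^^^^^^^^^
AttributeError: 'float' object has no attribute 'round'
```

```bash
sed -i 's/s\["grip_width"\].round(3)/round(s["grip_width"],3)/' h.py; python3 - <<'E'
from h import *
to((.48,-.25,.30,-177))
E
```

```text
at 0.15 [ 0.1414 -0.5053  0.2308] [ -90.1    0.  -164.4] q [-83.  20.  87.   0.  73.  -8.] f [-0.8  0.3  0. ] w 0.999
(0.48, -0.25, 0.3, -177) dp [-0.3948 -0.069  -0.1547] twist 12.6
```

```bash
python3 -m jog '[{"delta_pos":[-0.05,-0.069,-0.02],"twist":2,"fingers":0.5},{"delta_pos":[-0.1,-0.069,-0.04],"twist":6,"fingers":0.5},{"delta_pos":[-0.2,-0.069,-0.08],"twist":12.6,"fingers":0.5},{"delta_pos":[-0.395,-0.069,-0.155],"twist":12.6,"fingers":0.5},{"delta_pos":[-0.395,-0.069,-0.155],"twist":12.6,"fingers":0.5},{"delta_pos":[-0.395,-0.069,-0.155],"twist":12.6,"fingers":0.5},{"delta_pos":[-0.395,-0.069,-0.155],"twist":12.6,"fingers":0.5},{"delta_pos":[-0.395,-0.069,-0.155],"twist":12.6,"fingers":0.5},{"delta_pos":[-0.395,-0.069,-0.155],"twist":12.6,"fingers":0.5},{"delta_pos":[-0.395,-0.069,-0.155],"twist":12.6,"fingers":0.5}]' 50
python3 - <<'E'
from h import *
to((.48,-.25,.30,-177))
p,d=snapshot("wrist"); c=calibration("wrist"); to()
np.savez("w1.npz",p=p,d=d,R=c["R"],t=c["t"],camera_matrix=c["camera_matrix"],distortion=c["distortion"])
o=ortho(p,c,.36,.66,-.42,-.10,.034,2000); cv2.imwrite("pics/w1o.png",o[:,:,::-1])
P=cloud(d,c); z=P[...,2]; m=((z>.028)&(z<.040)&(P[...,1]<-.08)&(P[...,1]>-.42)&(P[...,0]>.37)&(P[...,0]<.68)).astype(np.uint8)
n,l=cv2.connectedComponents(m,connectivity=4)
for i in range(1,n):
    q=P[l==i]
    if len(q)<200: continue
    (cx,cy),(w,h),a=cv2.minAreaRect(q[:,:2].astype(np.float32)*1000)
    print(i,len(q),round(cx),round(cy),round(w),round(h),round(a,1),np.median(q[:,2]).round(4))
E
```

```text
clock: 1.15
eef_pos: [0.4836, -0.2458, 0.2995]
tcp_rot: [-90.2, 0.0, -176.6]
ft_force: [-0.8, -0.4, 0.9]
grip_width: 0.503
at 1.15 [ 0.4836 -0.2458  0.2995] [ -90.2    0.  -176.6] q [-35.  19.  77.   0.  84.  51.] f [-0.8 -0.4  0.9] w 0.503
(0.48, -0.25, 0.3, -177) dp [ 0.0038 -0.0005  0.004 ] twist 0.4
at 1.2 [ 0.4817 -0.2476  0.2994] [ -90.1   -0.  -176.7] q [-35.  19.  77.   0.  84.  51.] f [-1.1  0.1 -0.2] w 0.501
1 2650 588 -240 26 111 87.9 0.034
2 2740 581 -169 27 110 87.4 0.0339
3 2157 585 -304 111 26 6.4 0.0339
4 2778 587 -370 110 27 8.8 0.034
5 2115 460 -238 116 37 4.5 0.0342
6 2066 459 -311 110 26 5.1 0.0342
7 2112 460 -372 109 26 7.7 0.0343
8 1319 455 -178 72 26 0.3 0.0341
```

View pics/w1o.png

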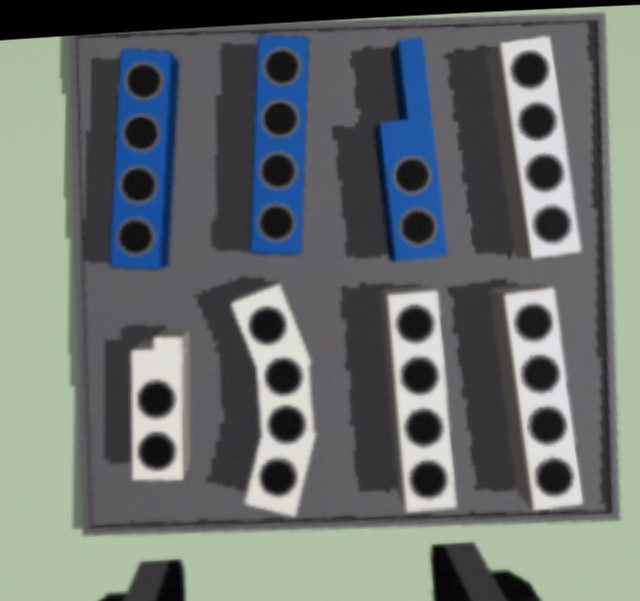

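Every footprint the wrist camera measured matches the stated sizes: warped 116x37, short 72x26, chipped 110x26, all with tops at z = 0.034. The top and wrist cameras agree within about 2 mm. I'll check the tray rim clearance and take the warped strip first.

```bash
python3 - <<'E'
from h import *
c=calibration("top"); f=np.load("top0.npz"); P=cloud(f["d"],c)
z=P[...,2]; p=f["p"].astype(int); g=(p.max(-1)-p.min(-1)<14)&(p.max(-1)<110)&(z>-.004)&(z<.016)&(P[...,1]<-.1)&(P[...,1]>-.45)&(P[...,0]>.35)&(P[...,0]<.69)
g=cv2.morphologyEx(g.astype(np.uint8),cv2.MORPH_OPEN,np.ones((3,3)))>0
print("tray",cv2.minAreaRect(P[g][:,:2].astype(np.float32)*1000))
a=P[...,0]; r=g&(abs(a-.457)<.01); print("y range at x=.457",P[r][:,1].min(),P[r][:,1].max())
to((.462,-.2405,.08,-175.3),(.462,-.2405,.010,-175.3))
E
```

```text
tray ((520.8422241210938, -270.49371337890625), (272.9993591308594, 295.4399108886719), 1.748439073562622)
y range at x=.457 -0.4163863186750827 -0.1261385367650724
at 1.2 [ 0.4817 -0.2476  0.2994] [ -90.1   -0.  -176.7] q [-35.  19.  77.   0.  84.  51.] f [-1.1  0.1 -0.2] w 0.501
(0.462, -0.2405, 0.08, -175.3) dp [ 0.0191  0.2194 -0.0078] twist -1.4
(0.462, -0.2405, 0.01, -175.3) dp [ 0.019   0.2894 -0.0076] twist -1.4
```

```bash
python3 -m jog '[{"delta_pos":[0.019,0.04,-0.008],"twist":-1.4,"fingers":0.5},{"delta_pos":[0.019,0.08,-0.008],"twist":-1.4,"fingers":0.5},{"delta_pos":[0.019,0.12,-0.008],"twist":-1.4,"fingers":0.5},{"delta_pos":[0.019,0.16,-0.008],"twist":-1.4,"fingers":0.5},{"delta_pos":[0.019,0.2,-0.008],"twist":-1.4,"fingers":0.5},{"delta_pos":[0.019,0.22,-0.008],"twist":-1.4,"fingers":0.5},{"delta_pos":[0.019,0.22,-0.008],"twist":-1.4,"fingers":0.5},{"delta_pos":[0.019,0.22,-0.008],"twist":-1.4,"fingers":0.5}]' 50
python3 - <<'E'
from h import *
to((.462,-.2405,.010,-175.3))
E
```

```text
clock: 2.0
eef_pos: [0.4617, -0.2411, 0.0799]
tcp_rot: [-90.1, -0.0, -175.4]
ft_force: [-0.1, 0.6, 0.9]
grip_width: 0.5
at 2.0 [ 0.4617 -0.2411  0.0799] [ -90.1   -0.  -175.4] q [-36.  29.  99.   0.  52.  49.] f [-0.1  0.6  0.9] w 0.5
(0.462, -0.2405, 0.01, -175.3) dp [-0.0004  0.0699 -0.0005] twist -0.1
```

```bash
python3 -m jog '[{"delta_pos":[0,0.025,0],"twist":0,"fingers":0.5},{"delta_pos":[0,0.05,0],"twist":0,"fingers":0.5},{"delta_pos":[0,0.065,0],"twist":0,"fingers":0.5},{"delta_pos":[0,0.07,0],"twist":0,"fingers":0.5},{"delta_pos":[0,0.07,0],"twist":0,"fingers":0.5},{"delta_pos":[0,0.07,0],"twist":0,"fingers":1},{"delta_pos":[0,0.07,0],"twist":0,"fingers":1},{"delta_pos":[0,0.07,0],"twist":0,"fingers":1},{"delta_pos":[0,0.07,0],"twist":0,"fingers":1},{"delta_pos":[0,0.07,0],"twist":0,"fingers":1}]' 50
python3 - <<'E'
from h import *
to((.462,-.2405,.25,-175.3))
E
```

```text
clock: 3.0
eef_pos: [0.4627, -0.2418, 0.0115]
tcp_rot: [-90.0, 0.1, -175.4]
ft_force: [-0.7, -0.9, 7.1]
grip_width: 0.288
at 3.0 [ 0.4627 -0.2418  0.0115] [-9.000e+01  1.000e-01 -1.754e+02] q [-36.  35. 102.   0.  43.  49.] f [-0.7 -0.9  7.1] w 0.288
(0.462, -0.2405, 0.25, -175.3) dp [ 1.000e-04 -2.385e-01 -1.200e-03] twist -0.1
```

Gripped: the opening of 0.288 is about 25 mm. The 7 N push upward means the tips came close to the tray floor, so I'll go 3–4 mm higher next time. Lifting.

```bash
python3 -m jog '[{"delta_pos":[0,-0.01,0],"twist":0,"fingers":1},{"delta_pos":[0,-0.03,0],"twist":0,"fingers":1},{"delta_pos":[0,-0.07,0],"twist":0,"fingers":1},{"delta_pos":[0,-0.11,0],"twist":0,"fingers":1},{"delta_pos":[0,-0.15,0],"twist":0,"fingers":1},{"delta_pos":[0,-0.19,0],"twist":0,"fingers":1},{"delta_pos":[0,-0.22,0],"twist":0,"fingers":1},{"delta_pos":[0,-0.238,0],"twist":0,"fingers":1},{"delta_pos":[0,-0.238,0],"twist":0,"fingers":1}]' 50
python3 - <<'E'
from h import *
# crate from both cameras
C=[]
for n in ("top","scene"):
    c=calibration(n); f=np.load(n+"0.npz"); p=f["p"].astype(int); P=cloud(f["d"],c)
    r=(p[...,0]>1.8*p[...,1])&(p[...,0]>1.8*p[...,2])&(p[...,0]>60)&(P[...,1]>.1)&(P[...,1]<.45)&(P[...,0]<.63)&(P[...,0]>.35)
    for lo,hi in ((.040,.052),(-.003,.012)):
        q=P[r&(P[...,2]>lo)&(P[...,2]<hi)]; print(n,len(q),cv2.minAreaRect(q[:,:2].astype(np.float32)*1000))
yaw=7.4; u=np.radians(yaw); c0=np.array([.4945,.264])
g=lambda a,b,z:(*(c0+[a*np.cos(u)-b*np.sin(u),a*np.sin(u)+b*np.cos(u)]),z,-180+yaw)
to(g(0,-.065,.25),g(0,0,.25),g(0,.065,.25))
p,d=snapshot("wrist"); cv2.imwrite("pics/held1.png",p[:,:,::-1])
E
```

```text
clock: 3.9
eef_pos: [0.4632, -0.2423, 0.2532]
tcp_rot: [-89.7, 0.4, -175.3]
ft_force: [-0.3, 0.1, -1.0]
grip_width: 0.294
top 428 ((494.8299560546875, 263.5369567871094), (157.67361450195312, 229.5847625732422), 7.5402326583862305)
top 3584 ((491.9458312988281, 276.12811279296875), (150.73529052734375, 234.7914581298828), 7.370227813720703)
scene 554 ((496.4888000488281, 263.1951599121094), (163.9467315673828, 229.63772583007812), 7.6635422706604)
scene 2525 ((477.4704284667969, 278.4744567871094), (199.1873016357422, 265.19482421875), 7.819135665893555)
at 3.9 [ 0.4632 -0.2423  0.2532] [ -89.7    0.4 -175.3] q [-36.  18.  86.   0.  75.  49.] f [-0.3  0.1 -1. ] w 0.294
(np.float64(0.5028717137775416), np.float64(0.19954137444509912), 0.25, -172.6) dp [-0.0754  0.0016 -0.4371] twist -2.7
(np.float64(0.4945), np.float64(0.264), 0.25, -172.6) dp [-0.0723  0.0012 -0.5021] twist -2.7
(np.float64(0.4861282862224584), np.float64(0.3284586255549009), 0.25, -172.6) dp [-0.0692  0.0009 -0.567 ] twist -2.7
```

View pics/held1.png

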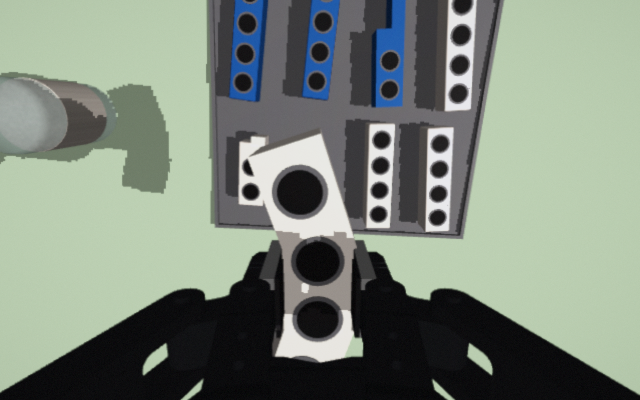

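Held level in the jaws, with the other strips undisturbed. Moving across at z ≈ 0.25, above the bottle.

```bash
python3 -m jog '[{"delta_pos":[-0.005,0,-0.02],"twist":0,"fingers":1},{"delta_pos":[-0.015,0,-0.06],"twist":-1,"fingers":1},{"delta_pos":[-0.02,0,-0.105],"twist":-1.5,"fingers":1},{"delta_pos":[-0.03,0,-0.15],"twist":-2.7,"fingers":1},{"delta_pos":[-0.04,0,-0.195],"twist":-2.7,"fingers":1},{"delta_pos":[-0.05,0,-0.24],"twist":-2.7,"fingers":1},{"delta_pos":[-0.06,0,-0.285],"twist":-2.7,"fingers":1},{"delta_pos":[-0.065,0,-0.33],"twist":-2.7,"fingers":1},{"delta_pos":[-0.07,0,-0.375],"twist":-2.7,"fingers":1},{"delta_pos":[-0.0755,0,-0.41],"twist":-2.7,"fingers":1}]' 50
python3 -m jog '[{"delta_pos":[0,0,-0.02],"twist":0,"fingers":1},{"delta_pos":[0,0,-0.026],"twist":0,"fingers":1},{"delta_pos":[0,0,-0.026],"twist":0,"fingers":1}]' 50
python3 - <<'E'
from h import *
to((.503,.199,.08,-172.5),(.503,.199,.016,-172.5))
E
```

```text
clock: 4.95
eef_pos: [0.5031, 0.1754, 0.2486]
tcp_rot: [-89.9, 0.0, -172.6]
ft_force: [0.4, -1.1, 0.1]
grip_width: 0.298
clock: 5.25
eef_pos: [0.4989, 0.2015, 0.2472]
tcp_rot: [-89.8, -0.1, -172.5]
ft_force: [0.6, -0.1, -0.5]
grip_width: 0.294
at 5.25 [0.4989 0.2015 0.2472] [-8.980e+01 -1.000e-01 -1.725e+02] q [14. 20. 84. -0. 76. 96.] f [ 0.6 -0.1 -0.5] w 0.294
(0.503, 0.199, 0.08, -172.5) dp [-0.004   0.1672  0.0025] twist 0.0
(0.503, 0.199, 0.016, -172.5) dp [-0.0042  0.2312  0.0023] twist 0.0
```

```bash
python3 -m jog '[{"delta_pos":[-0.004,0.02,0.0025],"twist":0,"fingers":1},{"delta_pos":[-0.004,0.06,0.0025],"twist":0,"fingers":1},{"delta_pos":[-0.004,0.1,0.0025],"twist":0,"fingers":1},{"delta_pos":[-0.004,0.14,0.0025],"twist":0,"fingers":1},{"delta_pos":[-0.004,0.175,0.0025],"twist":0,"fingers":1},{"delta_pos":[-0.004,0.2,0.0025],"twist":0,"fingers":1},{"delta_pos":[-0.004,0.22,0.0025],"twist":0,"fingers":1},{"delta_pos":[-0.004,0.23,0.0025],"twist":0,"fingers":1},{"delta_pos":[-0.004,0.23,0.0025],"twist":0,"fingers":1}]' 50
python3 -m jog '[{"delta_pos":[0,0.001,0],"twist":0,"fingers":1},{"delta_pos":[0,0.002,0],"twist":0,"fingers":1},{"delta_pos":[0,0.002,0],"twist":0,"fingers":1}]' 50
python3 - <<'E'
from h import *
to((.503,.199,.0125,-172.5))
E
```

```text
clock: 6.15
eef_pos: [0.5022, 0.1975, 0.016]
tcp_rot: [-89.8, -0.3, -172.6]
ft_force: [-0.3, 0.5, -0.7]
grip_width: 0.294
clock: 6.45
eef_pos: [0.5027, 0.1975, 0.0148]
tcp_rot: [-89.8, -0.2, -172.6]
ft_force: [0.2, 0.2, -1.9]
grip_width: 0.292
at 6.45 [0.5027 0.1975 0.0148] [ -89.8   -0.2 -172.6] q [13. 36. 99. -0. 45. 96.] f [ 0.2  0.2 -1.9] w 0.292
(0.503, 0.199, 0.0125, -172.5) dp [-0.0005  0.0023 -0.0015] twist -0.1
```

```bash
for i in 1 2; do python3 -m jog '[{"delta_pos":[0,0.001,0],"twist":0,"fingers":1},{"delta_pos":[0,0.0015,0],"twist":0,"fingers":1},{"delta_pos":[0,0.0015,0],"twist":0,"fingers":1}]' 50; done
```

```text
clock: 6.75
eef_pos: [0.5027, 0.1975, 0.0134]
tcp_rot: [-89.8, -0.2, -172.6]
ft_force: [0.8, -0.1, 0.1]
grip_width: 0.296
clock: 7.05
eef_pos: [0.5028, 0.1976, 0.0126]
tcp_rot: [-89.8, -0.1, -172.6]
ft_force: [-1.8, -0.2, 5.8]
grip_width: 0.295
```

The floor was reached at z ≈ 0.0126, as predicted (5.8 N). Opening, lifting clear and working out the move to the chipped strip.

```bash
python3 -m jog '[{"delta_pos":[0,0,0],"twist":0,"fingers":0.6},{"delta_pos":[0,0,0],"twist":0,"fingers":0.5},{"delta_pos":[0,0,0],"twist":0,"fingers":0.5},{"delta_pos":[0,0,0],"twist":0,"fingers":0.5},{"delta_pos":[0,-0.02,0],"twist":0,"fingers":0.5},{"delta_pos":[0,-0.06,0],"twist":0,"fingers":0.5},{"delta_pos":[0,-0.1,0],"twist":0,"fingers":0.5},{"delta_pos":[0,-0.15,0],"twist":0,"fingers":0.5},{"delta_pos":[0,-0.2,0],"twist":0,"fingers":0.5},{"delta_pos":[0,-0.235,0],"twist":0,"fingers":0.5}]' 50
python3 - <<'E'
from h import *
to((.579,-.303,.25,-173.6),(.579,-.303,.08,-173.6))
p,d=snapshot("wrist"); cv2.imwrite("pics/rel1.png",p[:,:,::-1])
E
```

```text
clock: 8.05
eef_pos: [0.5038, 0.1986, 0.2513]
tcp_rot: [-89.8, 0.1, -172.5]
ft_force: [0.8, -0.6, 0.3]
grip_width: 0.505
at 8.05 [0.5038 0.1986 0.2513] [-8.980e+01  1.000e-01 -1.725e+02] q [14. 20. 83. -0. 77. 96.] f [ 0.8 -0.6  0.3] w 0.505
(0.579, -0.303, 0.25, -173.6) dp [-0.0095  0.0027  0.5071] twist 1.1
(0.579, -0.303, 0.08, -173.6) dp [-0.0093  0.1727  0.5066] twist 1.1
```

View pics/rel1.png

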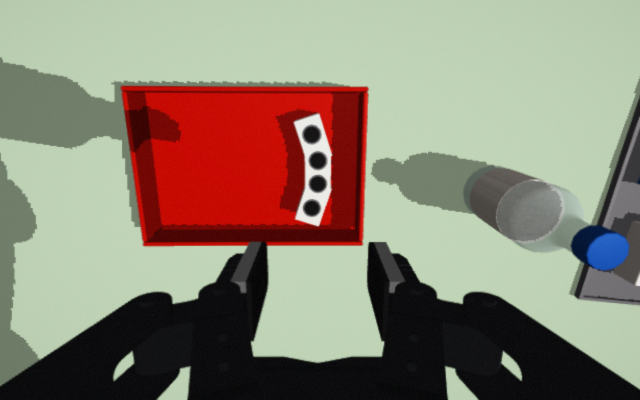

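The warped strip lies flat, sockets up, near the right-hand end of the crate at pixel (313,170), and the bottle is clear. Next is the chipped strip.

```bash
python3 -m jog '[{"delta_pos":[0,0.002,0.04],"twist":1.1,"fingers":0.5},{"delta_pos":[-0.002,0.002,0.09],"twist":1.1,"fingers":0.5},{"delta_pos":[-0.003,0.002,0.14],"twist":1.1,"fingers":0.5},{"delta_pos":[-0.004,0.002,0.19],"twist":1.1,"fingers":0.5},{"delta_pos":[-0.005,0.002,0.24],"twist":1.1,"fingers":0.5},{"delta_pos":[-0.006,0.002,0.29],"twist":1.1,"fingers":0.5},{"delta_pos":[-0.007,0.002,0.34],"twist":1.1,"fingers":0.5},{"delta_pos":[-0.008,0.002,0.39],"twist":1.1,"fingers":0.5},{"delta_pos":[-0.009,0.002,0.44],"twist":1.1,"fingers":0.5},{"delta_pos":[-0.009,0.002,0.48],"twist":1.1,"fingers":0.5}]' 50
python3 -m jog '[{"delta_pos":[0,0.02,0.02],"twist":0,"fingers":0.5},{"delta_pos":[0,0.06,0.027],"twist":0,"fingers":0.5},{"delta_pos":[0,0.1,0.027],"twist":0,"fingers":0.5},{"delta_pos":[0,0.14,0.027],"twist":0,"fingers":0.5},{"delta_pos":[0,0.16,0.027],"twist":0,"fingers":0.5},{"delta_pos":[0,0.17,0.027],"twist":0,"fingers":0.5},{"delta_pos":[0,0.17,0.027],"twist":0,"fingers":0.5},{"delta_pos":[0,0.17,0.027],"twist":0,"fingers":0.5}]' 50
python3 - <<'E'
from h import *
to((.579,-.303,.014,-173.6))
E
```

```text
clock: 9.1
eef_pos: [0.5769, -0.2785, 0.2547]
tcp_rot: [-89.9, 0.5, -173.7]
ft_force: [0.7, 0.5, -0.1]
grip_width: 0.5
clock: 9.9
eef_pos: [0.5821, -0.3058, 0.0859]
tcp_rot: [-89.8, 0.6, -173.7]
ft_force: [-0.0, -1.2, 0.8]
grip_width: 0.497
at 9.9 [ 0.5821 -0.3058  0.0859] [ -89.8    0.6 -173.7] q [-35.  41.  75.   0.  63.  49.] f [-0.  -1.2  0.8] w 0.497
(0.579, -0.303, 0.014, -173.6) dp [ 0.0036  0.0719 -0.0034] twist -0.1
```

```bash
python3 -m jog '[{"delta_pos":[0.003,0.025,-0.0033],"twist":0,"fingers":0.5},{"delta_pos":[0.003,0.05,-0.0033],"twist":0,"fingers":0.5},{"delta_pos":[0.003,0.066,-0.0033],"twist":0,"fingers":0.5},{"delta_pos":[0.003,0.072,-0.0033],"twist":0,"fingers":0.5},{"delta_pos":[0.003,0.072,-0.0033],"twist":0,"fingers":0.5},{"delta_pos":[0.003,0.072,-0.0033],"twist":0,"fingers":1},{"delta_pos":[0.003,0.072,-0.0033],"twist":0,"fingers":1},{"delta_pos":[0.003,0.072,-0.0033],"twist":0,"fingers":1},{"delta_pos":[0.003,0.072,-0.0033],"twist":0,"fingers":1},{"delta_pos":[0.003,0.072,-0.0033],"twist":0,"fingers":1}]' 50
python3 - <<'E'
from h import *
to((.579,-.303,.25,-173.6))
E
```

```text
clock: 10.9
eef_pos: [0.5805, -0.3036, 0.0155]
tcp_rot: [-89.7, 0.8, -173.7]
ft_force: [0.1, -1.0, 5.9]
grip_width: 0.288
at 10.9 [ 0.5805 -0.3036  0.0155] [ -89.7    0.8 -173.7] q [-34.  45.  79.   0.  55.  49.] f [ 0.1 -1.   5.9] w 0.288
(0.579, -0.303, 0.25, -173.6) dp [-0.0017 -0.2345  0.0004] twist -0.1
```

```bash
python3 -m jog '[{"delta_pos":[0,-0.01,0],"twist":0,"fingers":1},{"delta_pos":[0,-0.03,0],"twist":0,"fingers":1},{"delta_pos":[0,-0.07,0],"twist":0,"fingers":1},{"delta_pos":[0,-0.11,0],"twist":0,"fingers":1},{"delta_pos":[0,-0.15,0],"twist":0,"fingers":1},{"delta_pos":[0,-0.19,0],"twist":0,"fingers":1},{"delta_pos":[0,-0.22,0],"twist":0,"fingers":1},{"delta_pos":[0,-0.234,0],"twist":0,"fingers":1},{"delta_pos":[0,-0.234,0],"twist":0,"fingers":1}]' 50
python3 - <<'E'
from h import *
to((.4886,.2627,.25,-172.5))
E
```

```text
clock: 11.8
eef_pos: [0.5779, -0.3032, 0.2529]
tcp_rot: [-89.5, 1.0, -173.7]
ft_force: [0.4, 0.3, -1.3]
grip_width: 0.294
at 11.8 [ 0.5779 -0.3032  0.2529] [ -89.5    1.  -173.7] q [-35.  32.  64.   0.  83.  49.] f [ 0.4  0.3 -1.3] w 0.294
(0.4886, 0.2627, 0.25, -172.5) dp [ 0.0268 -0.0024 -0.5723] twist -1.2
```

```bash
python3 -m jog '[{"delta_pos":[0,0,-0.02],"twist":0,"fingers":1},{"delta_pos":[0.002,0,-0.06],"twist":-1.2,"fingers":1},{"delta_pos":[0.004,-0.001,-0.11],"twist":-1.2,"fingers":1},{"delta_pos":[0.006,-0.001,-0.16],"twist":-1.2,"fingers":1},{"delta_pos":[0.009,-0.001,-0.21],"twist":-1.2,"fingers":1},{"delta_pos":[0.012,-0.001,-0.26],"twist":-1.2,"fingers":1},{"delta_pos":[0.015,-0.002,-0.31],"twist":-1.2,"fingers":1},{"delta_pos":[0.018,-0.002,-0.36],"twist":-1.2,"fingers":1},{"delta_pos":[0.02,-0.002,-0.41],"twist":-1.2,"fingers":1},{"delta_pos":[0.023,-0.002,-0.46],"twist":-1.2,"fingers":1}]' 50
python3 -m jog '[{"delta_pos":[0.001,0,-0.04],"twist":0,"fingers":1},{"delta_pos":[0.003,0,-0.075],"twist":0,"fingers":1},{"delta_pos":[0.004,0,-0.095],"twist":0,"fingers":1},{"delta_pos":[0.004,0,-0.1],"twist":0,"fingers":1},{"delta_pos":[0.004,0,-0.1],"twist":0,"fingers":1},{"delta_pos":[0.004,0,-0.1],"twist":0,"fingers":1}]' 50
python3 - <<'E'
from h import *
to((.4886,.2627,.020,-172.5))
E
```

```text
clock: 12.8
eef_pos: [0.5034, 0.1527, 0.2495]
tcp_rot: [-89.5, 0.9, -172.5]
ft_force: [1.5, 0.1, -1.0]
grip_width: 0.291
clock: 13.4
eef_pos: [0.4864, 0.2503, 0.248]
tcp_rot: [-89.4, 0.8, -172.6]
ft_force: [-0.1, 0.4, -1.6]
grip_width: 0.289
at 13.4 [0.4864 0.2503 0.248 ] [ -89.4    0.8 -172.6] q [ 20.  21.  83.  -1.  76. 102.] f [-0.1  0.4 -1.6] w 0.289
(0.4886, 0.2627, 0.02, -172.5) dp [-0.0006  0.2279 -0.0142] twist -0.1
```

```bash
python3 -m jog '[{"delta_pos":[0,0.02,-0.01],"twist":0,"fingers":1},{"delta_pos":[0,0.06,-0.014],"twist":0,"fingers":1},{"delta_pos":[0,0.1,-0.014],"twist":0,"fingers":1},{"delta_pos":[0,0.14,-0.014],"twist":0,"fingers":1},{"delta_pos":[0,0.175,-0.014],"twist":0,"fingers":1},{"delta_pos":[0,0.2,-0.014],"twist":0,"fingers":1},{"delta_pos":[0,0.218,-0.014],"twist":0,"fingers":1},{"delta_pos":[0,0.227,-0.014],"twist":0,"fingers":1},{"delta_pos":[0,0.228,-0.014],"twist":0,"fingers":1},{"delta_pos":[0,0.228,-0.014],"twist":0,"fingers":1}]' 50
python3 -m jog '[{"delta_pos":[0,0.001,0],"twist":0,"fingers":1},{"delta_pos":[0,0.002,0],"twist":0,"fingers":1},{"delta_pos":[0,0.002,0],"twist":0,"fingers":1}]' 50
```

```text
clock: 14.4
eef_pos: [0.4887, 0.2621, 0.0205]
tcp_rot: [-89.5, 0.9, -172.6]
ft_force: [-0.2, -0.0, -0.8]
grip_width: 0.291
clock: 14.7
eef_pos: [0.489, 0.2622, 0.0191]
tcp_rot: [-89.5, 0.9, -172.6]
ft_force: [0.0, 0.6, -0.5]
grip_width: 0.295
```

```bash
for i in 1 2; do python3 -m jog '[{"delta_pos":[0,0.001,0],"twist":0,"fingers":1},{"delta_pos":[0,0.0015,0],"twist":0,"fingers":1},{"delta_pos":[0,0.0015,0],"twist":0,"fingers":1}]' 50; done
```

```text
clock: 15.0
eef_pos: [0.489, 0.2622, 0.0176]
tcp_rot: [-89.5, 0.9, -172.6]
ft_force: [0.3, -0.6, -0.3]
grip_width: 0.29
clock: 15.3
eef_pos: [0.4891, 0.2623, 0.0165]
tcp_rot: [-89.5, 0.9, -172.6]
ft_force: [-0.8, -0.9, 4.9]
grip_width: 0.29
```

Contact is at 0.0165, as predicted. Releasing and lifting.

```bash
python3 -m jog '[{"delta_pos":[0,0,0],"twist":0,"fingers":0.6},{"delta_pos":[0,0,0],"twist":0,"fingers":0.52},{"delta_pos":[0,0,0],"twist":0,"fingers":0.52},{"delta_pos":[0,0,0],"twist":0,"fingers":0.52},{"delta_pos":[0,-0.02,0],"twist":0,"fingers":0.52},{"delta_pos":[0,-0.06,0],"twist":0,"fingers":0.52},{"delta_pos":[0,-0.1,0],"twist":0,"fingers":0.5},{"delta_pos":[0,-0.15,0],"twist":0,"fingers":0.5},{"delta_pos":[0,-0.2,0],"twist":0,"fingers":0.5},{"delta_pos":[0,-0.235,0],"twist":0,"fingers":0.5}]' 50
python3 - <<'E'
from h import *
to((.457,-.176,.25,-179.7),(.457,-.176,.08,-179.7))
p,d=snapshot("wrist"); cv2.imwrite("pics/rel2.png",p[:,:,::-1])
t,dt=snapshot("top"); c=calibration("top"); P=cloud(dt,c); z=P[...,2]
m=((z>.026)&(z<.042)&(P[...,1]<-.10)&(P[...,1]>-.42)&(P[...,0]>.37)&(P[...,0]<.68)).astype(np.uint8)
n,l,s,_=cv2.connectedComponentsWithStats(m,connectivity=4)
for i in range(1,n):
    if s[i,4]>60: print(s[i,4],np.round(cv2.minAreaRect(P[l==i][:,:2].astype(np.float32)*1000)[0]))
E
```

```text
clock: 16.3
eef_pos: [0.4854, 0.2642, 0.2552]
tcp_rot: [-89.5, 1.2, -172.6]
ft_force: [0.5, 0.2, -0.5]
grip_width: 0.498
at 16.3 [0.4854 0.2642 0.2552] [ -89.5    1.2 -172.6] q [ 21.  21.  81.  -1.  77. 104.] f [ 0.5  0.2 -0.5] w 0.498
(0.457, -0.176, 0.25, -179.7) dp [0.0851 0.007  0.4328] twist 7.1
(0.457, -0.176, 0.08, -179.7) dp [0.0886 0.177  0.4314] twist 7.1
346 [ 584. -367.]
293 [ 585. -236.]
330 [ 579. -168.]
350 [ 459. -370.]
346 [ 458. -307.]
209 [ 453. -176.]
```

View pics/rel2.png

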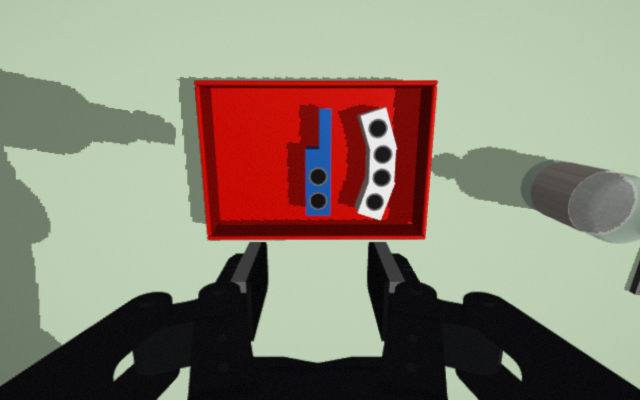

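The chipped strip (318,165) and the warped strip (377,165) lie flat and apart, sockets up, and the sound strips haven't moved. Next is the short one.

```bash
python3 -m jog '[{"delta_pos":[0.008,0.005,0.04],"twist":1,"fingers":0.5},{"delta_pos":[0.017,0.006,0.085],"twist":2,"fingers":0.5},{"delta_pos":[0.026,0.007,0.13],"twist":3,"fingers":0.5},{"delta_pos":[0.035,0.007,0.175],"twist":4,"fingers":0.5},{"delta_pos":[0.044,0.007,0.22],"twist":5,"fingers":0.5},{"delta_pos":[0.053,0.007,0.265],"twist":6,"fingers":0.5},{"delta_pos":[0.062,0.007,0.31],"twist":7.1,"fingers":0.5},{"delta_pos":[0.07,0.007,0.355],"twist":7.1,"fingers":0.5},{"delta_pos":[0.078,0.007,0.4],"twist":7.1,"fingers":0.5},{"delta_pos":[0.085,0.007,0.433],"twist":7.1,"fingers":0.5}]' 50
python3 -m jog '[{"delta_pos":[0,0.02,0.01],"twist":0,"fingers":0.5},{"delta_pos":[0,0.06,0.01],"twist":0,"fingers":0.5},{"delta_pos":[0,0.1,0.01],"twist":0,"fingers":0.5},{"delta_pos":[0,0.14,0.01],"twist":0,"fingers":0.5},{"delta_pos":[0,0.16,0.01],"twist":0,"fingers":0.5},{"delta_pos":[0,0.165,0.01],"twist":0,"fingers":0.5},{"delta_pos":[0,0.165,0.01],"twist":0,"fingers":0.5}]' 50
python3 - <<'E'
from h import *
to((.455,-.176,.014,-179.7))
E
```

```text
clock: 17.4
eef_pos: [0.4582, -0.178, 0.2499]
tcp_rot: [-89.8, 1.5, -179.8]
ft_force: [0.6, 0.3, 0.1]
grip_width: 0.498
clock: 18.1
eef_pos: [0.4621, -0.1882, 0.0842]
tcp_rot: [-89.9, 1.4, -179.8]
ft_force: [-0.2, -1.1, 0.2]
grip_width: 0.5
at 18.1 [ 0.4621 -0.1882  0.0842] [ -89.9    1.4 -179.8] q [-31.  26. 104.   1.  49.  58.] f [-0.2 -1.1  0.2] w 0.5
(0.455, -0.176, 0.014, -179.7) dp [ 0.0088  0.07   -0.0123] twist -0.1
```

```bash
python3 -m jog '[{"delta_pos":[0.0085,0,-0.012],"twist":0,"fingers":0.5},{"delta_pos":[0.0085,0.025,-0.012],"twist":0,"fingers":0.5},{"delta_pos":[0.0085,0.05,-0.012],"twist":0,"fingers":0.5},{"delta_pos":[0.0085,0.066,-0.012],"twist":0,"fingers":0.5},{"delta_pos":[0.0085,0.07,-0.012],"twist":0,"fingers":0.5},{"delta_pos":[0.0085,0.07,-0.012],"twist":0,"fingers":0.5},{"delta_pos":[0.0085,0.07,-0.012],"twist":0,"fingers":1},{"delta_pos":[0.0085,0.07,-0.012],"twist":0,"fingers":1},{"delta_pos":[0.0085,0.07,-0.012],"twist":0,"fingers":1},{"delta_pos":[0.0085,0.07,-0.012],"twist":0,"fingers":1}]' 50
python3 -m jog '[{"delta_pos":[0,0,0],"twist":0,"fingers":1}]' 50
python3 - <<'E'
from h import *
to((.455,-.176,.25,-179.7))
E
```

```text
clock: 19.1
eef_pos: [0.4563, -0.177, 0.0155]
tcp_rot: [-89.8, 1.6, -179.8]
ft_force: [-1.0, 0.3, 6.7]
grip_width: 0.291
clock: 19.2
eef_pos: [0.4568, -0.1772, 0.0163]
tcp_rot: [-89.8, 1.7, -179.8]
ft_force: [0.8, -0.2, -0.0]
grip_width: 0.291
at 19.2 [ 0.4568 -0.1772  0.0163] [ -89.8    1.7 -179.8] q [-31.  32. 108.   1.  38.  58.] f [ 0.8 -0.2 -0. ] w 0.291
(0.455, -0.176, 0.25, -179.7) dp [-5.000e-03 -2.336e-01 -2.000e-04] twist -0.1
```

```bash
python3 -m jog '[{"delta_pos":[0,-0.01,0],"twist":0,"fingers":1},{"delta_pos":[-0.001,-0.03,0],"twist":0,"fingers":1},{"delta_pos":[-0.002,-0.07,0],"twist":0,"fingers":1},{"delta_pos":[-0.003,-0.11,0],"twist":0,"fingers":1},{"delta_pos":[-0.004,-0.15,0],"twist":0,"fingers":1},{"delta_pos":[-0.005,-0.19,0],"twist":0,"fingers":1},{"delta_pos":[-0.005,-0.22,0],"twist":0,"fingers":1},{"delta_pos":[-0.005,-0.234,0],"twist":0,"fingers":1},{"delta_pos":[-0.005,-0.234,0],"twist":0,"fingers":1}]' 50
python3 - <<'E'
from h import *
to((.4865,.328,.25,-172.5))
E
```

```text
clock: 20.1
eef_pos: [0.4557, -0.1765, 0.2533]
tcp_rot: [-89.6, 1.9, -179.8]
ft_force: [0.2, 0.3, -1.2]
grip_width: 0.294
at 20.1 [ 0.4557 -0.1765  0.2533] [ -89.6    1.9 -179.8] q [-31.  14.  92.   1.  72.  59.] f [ 0.2  0.3 -1.2] w 0.294
(0.4865, 0.328, 0.25, -172.5) dp [-0.0328  0.0009 -0.5044] twist -7.3
```

```bash
python3 -m jog '[{"delta_pos":[-0.001,0,-0.02],"twist":-1,"fingers":1},{"delta_pos":[-0.003,0,-0.06],"twist":-2,"fingers":1},{"delta_pos":[-0.006,0,-0.105],"twist":-3,"fingers":1},{"delta_pos":[-0.01,0,-0.15],"twist":-4,"fingers":1},{"delta_pos":[-0.013,0,-0.195],"twist":-5,"fingers":1},{"delta_pos":[-0.016,0,-0.24],"twist":-6,"fingers":1},{"delta_pos":[-0.019,0,-0.285],"twist":-7.3,"fingers":1},{"delta_pos":[-0.022,0,-0.33],"twist":-7.3,"fingers":1},{"delta_pos":[-0.025,0,-0.375],"twist":-7.3,"fingers":1},{"delta_pos":[-0.028,0,-0.42],"twist":-7.3,"fingers":1}]' 50
python3 -m jog '[{"delta_pos":[0.004,0,-0.03],"twist":0,"fingers":1},{"delta_pos":[0.006,0,-0.055],"twist":0,"fingers":1},{"delta_pos":[0.006,0,-0.065],"twist":0,"fingers":1},{"delta_pos":[0.006,0,-0.07],"twist":0,"fingers":1},{"delta_pos":[0.006,0,-0.07],"twist":0,"fingers":1},{"delta_pos":[0.006,0,-0.07],"twist":0,"fingers":1}]' 50
python3 - <<'E'
from h import *
to((.4865,.328,.25,-172.5),(.4865,.328,.021,-172.5))
E
```

```text
clock: 21.1
eef_pos: [0.4811, 0.2452, 0.2502]
tcp_rot: [-89.3, 1.7, -172.4]
ft_force: [0.4, -0.3, 0.2]
grip_width: 0.29
clock: 21.7
eef_pos: [0.4663, 0.3127, 0.2491]
tcp_rot: [-89.3, 1.7, -172.5]
ft_force: [0.2, -1.1, -1.4]
grip_width: 0.29
at 21.7 [0.4663 0.3127 0.2491] [ -89.3    1.7 -172.5] q [ 27.  22.  81.  -1.  76. 110.] f [ 0.2 -1.1 -1.4] w 0.29
(0.4865, 0.328, 0.25, -172.5) dp [-0.0221 -0.0003 -0.0125] twist -0.0
(0.4865, 0.328, 0.021, -172.5) dp [-0.0151  0.2285 -0.0153] twist -0.0
```

```bash
python3 -m jog '[{"delta_pos":[-0.015,0.02,-0.013],"twist":0,"fingers":1},{"delta_pos":[-0.015,0.06,-0.015],"twist":0,"fingers":1},{"delta_pos":[-0.015,0.1,-0.015],"twist":0,"fingers":1},{"delta_pos":[-0.015,0.14,-0.015],"twist":0,"fingers":1},{"delta_pos":[-0.015,0.175,-0.015],"twist":0,"fingers":1},{"delta_pos":[-0.015,0.2,-0.015],"twist":0,"fingers":1},{"delta_pos":[-0.015,0.218,-0.015],"twist":0,"fingers":1},{"delta_pos":[-0.015,0.227,-0.015],"twist":0,"fingers":1},{"delta_pos":[-0.015,0.228,-0.015],"twist":0,"fingers":1},{"delta_pos":[-0.015,0.228,-0.015],"twist":0,"fingers":1}]' 50
python3 -m jog '[{"delta_pos":[0,0.001,0],"twist":0,"fingers":1},{"delta_pos":[0,0.002,0],"twist":0,"fingers":1},{"delta_pos":[0,0.002,0],"twist":0,"fingers":1}]' 50
```

```text
clock: 22.7
eef_pos: [0.4871, 0.3275, 0.0223]
tcp_rot: [-89.3, 1.8, -172.5]
ft_force: [-0.4, -0.1, 0.6]
grip_width: 0.291
clock: 23.0
eef_pos: [0.4874, 0.3276, 0.0209]
tcp_rot: [-89.3, 1.8, -172.5]
ft_force: [-0.4, -0.6, 0.1]
grip_width: 0.293
```

```bash
python3 -m jog '[{"delta_pos":[0,0.001,0],"twist":0,"fingers":1},{"delta_pos":[0,0.002,0],"twist":0,"fingers":1},{"delta_pos":[0,0.002,0],"twist":0,"fingers":1}]' 50;  python3 -m jog '[{"delta_pos":[0,0.001,0],"twist":0,"fingers":1},{"delta_pos":[0,0.0015,0],"twist":0,"fingers":1},{"delta_pos":[0,0.0015,0],"twist":0,"fingers":1}]' 50
```

```text
clock: 23.3
eef_pos: [0.4874, 0.3276, 0.0188]
tcp_rot: [-89.3, 1.8, -172.5]
ft_force: [-0.4, 0.5, -0.0]
grip_width: 0.292
clock: 23.6
eef_pos: [0.4873, 0.3275, 0.0171]
tcp_rot: [-89.3, 1.8, -172.5]
ft_force: [0.1, -0.1, 0.1]
grip_width: 0.29
```

```bash
python3 -m jog '[{"delta_pos":[0,0.001,0],"twist":0,"fingers":1},{"delta_pos":[0,0.0012,0],"twist":0,"fingers":1},{"delta_pos":[0,0.0012,0],"twist":0,"fingers":1}]' 50
```

```text
clock: 23.9
eef_pos: [0.4875, 0.3276, 0.0166]
tcp_rot: [-89.3, 1.9, -172.5]
ft_force: [-1.4, -1.1, 5.3]
grip_width: 0.291
```

Contact at 5.3 N. Releasing, lifting and checking.

```bash
python3 -m jog '[{"delta_pos":[0,0,0],"twist":0,"fingers":0.6},{"delta_pos":[0,0,0],"twist":0,"fingers":0.52},{"delta_pos":[0,0,0],"twist":0,"fingers":0.52},{"delta_pos":[0,0,0],"twist":0,"fingers":0.52},{"delta_pos":[0,-0.02,0],"twist":0,"fingers":0.52},{"delta_pos":[-0.002,-0.06,0],"twist":0,"fingers":0.52},{"delta_pos":[-0.003,-0.1,0],"twist":0,"fingers":0.5},{"delta_pos":[-0.005,-0.15,0],"twist":0,"fingers":0.5},{"delta_pos":[-0.006,-0.2,0],"twist":0,"fingers":0.5},{"delta_pos":[-0.008,-0.235,0],"twist":0,"fingers":0.5}]' 50
python3 -m jog '[{"delta_pos":[0,0,0.02],"twist":0,"fingers":0.5},{"delta_pos":[0,0,0.06],"twist":0,"fingers":0.5},{"delta_pos":[0,0,0.1],"twist":0,"fingers":0.5},{"delta_pos":[0,0,0.1],"twist":0,"fingers":0.5},{"delta_pos":[0,0,0.1],"twist":0,"fingers":0.5}]' 50
python3 - <<'E'
from h import *
to()
for n in ("wrist","top"):
    p,d=snapshot(n); c=calibration(n); P=cloud(d,c); z=P[...,2]; cv2.imwrite(f"pics/end_{n}.png",p[:,:,::-1])
    for nm,lo,hi,y0,y1 in (("crate",.026,.0385,.16,.38),("tray",.026,.042,-.42,-.10)):
        m=((z>lo)&(z<hi)&(P[...,1]>y0)&(P[...,1]<y1)&(P[...,0]>.37)&(P[...,0]<.68))
        if nm=="crate": m&=p.astype(int)[...,2]>70
        k,l,s,_=cv2.connectedComponentsWithStats(m.astype(np.uint8),connectivity=4)
        for i in range(1,k):
            if s[i,4]>100:
                q=P[l==i]; A=np.c_[q[:,:2],np.ones(len(q))]; g=np.linalg.lstsq(A,q[:,2],rcond=None)[0]
                print(n,nm,s[i,4],[np.round(a,1) for a in cv2.minAreaRect(q[:,:2].astype(np.float32)*1000)],"z",np.median(q[:,2]).round(4),"slope deg",np.degrees(g[:2]).round(1))
    if n=="top":
        for nm,(u,v) in dict(bottle=(315,246),dish=(314,170),tip=(256,155)).items(): print(nm,P[v,u].round(3))
        f=np.load("top0.npz")["p"].astype(int); df=abs(f-p).max(-1)
        for nm,(u,v,w) in dict(bottle=(312,246,12),dish=(314,169,14),tip=(256,155,24)).items(): print(nm,"mean diff",df[v-w:v+w,u-w:u+w].mean().round(1))
E
```

```text
clock: 24.9
eef_pos: [0.4879, 0.3307, 0.2556]
tcp_rot: [-89.4, 2.1, -172.5]
ft_force: [0.7, 0.4, 0.4]
grip_width: 0.504
clock: 25.4
eef_pos: [0.5011, 0.2309, 0.2567]
tcp_rot: [-89.4, 2.1, -172.7]
ft_force: [0.2, 0.2, -0.2]
grip_width: 0.497
at 25.4 [0.5011 0.2309 0.2567] [ -89.4    2.1 -172.7] q [ 17.  20.  82.  -1.  76. 100.] f [ 0.2  0.2 -0.2] w 0.497
wrist crate 1989 [array([502.2, 202.2]), array([115. ,  37.1]), np.float64(7.7)] z 0.0351 slope deg [ 0.2 -0.9]
wrist crate 1772 [array([496. , 263.1]), array([109.7,  26.2]), np.float64(7.5)] z 0.0349 slope deg [-0.1  0.6]
wrist crate 1462 [array([488.8, 327.6]), array([71.6, 27.4]), np.float64(7.2)] z 0.0349 slope deg [-0.4  3.2]
top crate 260 [array([497.9, 200.8]), array([113.3,  36.9]), np.float64(7.2)] z 0.0347 slope deg [-0.6  2.6]
top tray 338 [array([ 584.9, -366.7]), array([110.4,  28.6]), np.float64(8.7)] z 0.0342 slope deg [ 0.1 -2.6]
top tray 296 [array([ 585. , -235.6]), array([ 23. , 108.4]), np.float64(87.0)] z 0.034 slope deg [-0.1  0.8]
top tray 330 [array([ 578.7, -168.3]), array([ 26.4, 109.7]), np.float64(86.7)] z 0.034 slope deg [ 0.5 -0.8]
top tray 350 [array([ 459.1, -369.5]), array([107.7,  28.8]), np.float64(8.4)] z 0.0342 slope deg [ 0.4 -2.6]
top tray 343 [array([ 458.5, -307.9]), array([107.8,  28.9]), np.float64(5.3)] z 0.0344 slope deg [-0.1 -3. ]
bottle [0.495 0.002 0.169]
dish [0.735 0.001 0.002]
tip [0.771 0.173 0.058]
bottle mean diff 4.8
dish mean diff 4.9
tip mean diff 5.2
```

View pics/end_wrist.png

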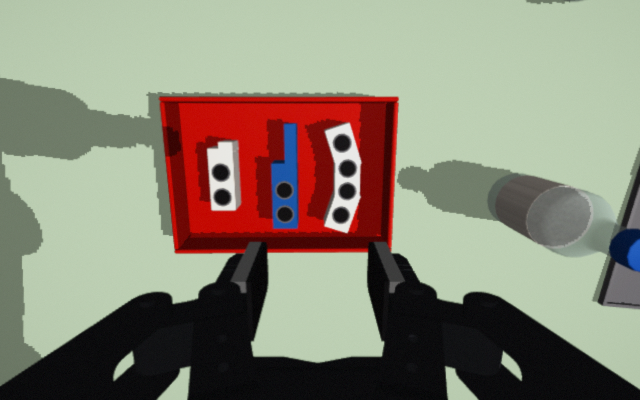

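View pics/end_top.png

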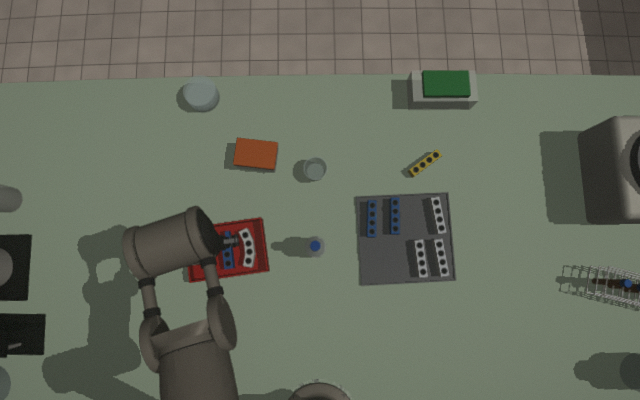

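The wrist view shows all three culls apart inside the crate, at (223,175), (286,177) and (343,178), with their tops at z = 0.035, which is right for lying on its floor. The top view shows the five sound strips and the bystanders where they were.

```bash
python3 -c "
from plant import order
print(order.close_job())"
```

```text
the job is handed in; nothing more can be done
None
```

The warped, chipped and short strips are in the red crate, and I handed the job in at about 25.5 s on the robot's clock (limit 72 s). Each was lowered until it touched the floor, with 5–6 N of contact force, before I let go.

**Crate:** the wrist camera shows the three strips separate, well inside the walls and sockets up. Their tops are at z ≈ 0.035 m, which matches a 30 mm strip on the crate's floor.

**Tray and bystanders:** the five sound strips are within about 1 mm of where they started. The bottle, dish and tip box show no movement in before-and-after pictures. The highest force I read was about 7 N, while gripping.

**Readings that were off:**
- **Tool tilt:** it drifted to about 2° by the end. The strips still set down on the floor.
- **Tilt of the strips:** plane fits gave 0–1° for the warped and chipped strips but 3° across the width of the short one. I put that down to side-face pixels, because the top camera shows the same 3° on untouched strips and the short strip's height is right.
- **Top camera:** in the last picture the arm partly hid the crate, so the short and chipped strips were confirmed by the wrist camera alone.

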